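# Change over the slide trays

## Robot

A 6-joint arm with a two-finger parallel gripper is mounted at the origin on a cart in front of the work surface, level with it; the furniture and walls round the work are solid. World frame = base frame: x ahead of the robot, y to its left, z up, the work surface at z = 0. Lengths are in m, angles in degrees, forces in N, time in s.
With the tool pointing down it reaches from about 0.3 to 0.75 m from the base axis. Payload 8.5 kg.
Tool frame: the origin (TCP) lies on the centre line of the jaws, within the pads' length; the fingertips stand 14 mm ahead of it and the grasp point (between the pads) lies 5 mm behind it; z points along the fingers, y is the direction in which the jaws open and shut (so a half turn about z gives the same grasp; the last joint's range is limited). The gripper opens to 85 mm and grips with 20 to 120 N. Pads are 22 mm wide; open, the fingers measure 114 mm over their backs; the gripper's body (76 mm by 85 mm) begins 54 mm behind the grasp point. The pads swing forward as they close: fully open they stand 13 mm farther back than shut.
Start: joints at [-12.336, 21.807, 74.336, -0, 83.858, -12.336], TCP at [0.55, 0, 0.245] pointing down, gripper open.
Joint ranges: [-178.18, 178.18], [-50.72, 133.34], [12.68, 142.11], [-81.47, 261.47], [9.98, 163.14], [-165.26, 165.26]. Speed limits (degrees/s): [136.94, 136.94, 180, 180, 180, 180].

## Interface

Orientations are given as a 3x3 rotation matrix whose columns are the frame's x, y, z axes.
In Python, from rig import env, optics, order, finder gives the robot as it stands.
- The arm moves only by the tool play_rows, never from a script. Its argument "commands" is a list of rows, each an object of numbers: "grip": the closure, from -1 (fully open) to 1 (shut); "x", "y", "z": the shift along the tool's x, y, z in m; "rx", "ry", "rz": the turn, a rotation vector about the tool's x, y, z in rad. A call has 1 to 12 rows; each row shifts and turns the commanded pose from where the row before left it, along the tool's axes as they then stand; what a row does not reach is not made up. A row lasts 1/8 s, in which the tool goes at most 62.5 mm and 10.7 degrees, less where a joint would pass 70% of its speed; a pose out of reach is approached as far as the arm can. A call is refused whole if a number of a shift passes 0.0625 or a number of a turn 0.188, either way. A call with a gripper value outside its range is refused whole. The fingers move at their own pace and stop on an object; "squeeze" is the grip in N (left out, the last holds). Time passes only in rows, so rows that do not move let the fingers close. It gives the time, the measured TCP pose, the force and the opening at its end, in the units of the state.
- env.observe(): the state, without advancing time (a new reading comes with each control period).
- optics.get_image(name): name is "scene" or "side" or "wrist"; returns a dict with "color" (400x640x3 uint8, blue, green, red), "range_z" (400x640 float32, m along the optical axis (not along the pixel's ray), 0 where there is no reading), "fov_y" (degrees; the focal length in pixels is half the picture's height over the tangent of half this angle, whatever the lens; pixels are square), "cx", "cy" (the principal point, pixels), "dist_coeffs" ([k1, k2, p1, p2, k3] as OpenCV has them; the pictures are not rectified), "cam_to_world" (4x4, takes a point from camera to world coordinates). Camera axes: x right, y down, z forward; pixel columns grow to the right and rows downward; lengths in m; the calibration is good to about 2 mm. A picture is of the moment at which its call begins.
- order.close_job(): hands the job in, once; it reports no verdict.
Trained networks look in the newest picture that a camera, given by its name, has taken for a name from the list of things; names that differ only in an ending like _2 or _b are one class to them, and where a whole thing is asked for, a point or a joint stands for the part that bears it (a point fixed in the world has none). Each returns a list of dicts, best first, with "conf" (0 to 1); they miss things now and then, are a little off and sometimes report something else, mostly with a low value. They report only what shows in the picture. A call takes as long as a camera call.
- finder.boxes_of(camera, thing): "point" ([x, y, z] in m, in world coordinates, good to about 4 mm: the middle of the surface that is visible of it).
The state is a dict: "time_s": time; "q": joint angles; "qvel": joint speeds; "joint_efforts": joint torques, N m; "position": TCP position; "tool_rot": TCP orientation; "ft_force": force on the tool from outside, world axes, zero at the start; "wrist_torque": the same for the moment, N m; "grip_width": finger opening in m.
Only numpy, scipy, OpenCV 4.12 (cv2) and the standard library are available. Lean on these libraries where they do the work, as an engineer would, in place of code of your own. Each camera call takes 0.05 s, during which the arm holds its last target.

## Task

Two slide docks stand on the worktop: first push the orange tray, which was left open, fully home, and only then hook a fingertip behind the green tray's lip and draw that tray fully out to its stop, leaving the orange one home. Use only the fingertips or the outside of the fingers, do not pinch a lip between them, and leave the bottles, the marker and the slide case alone.

Things in the scene. Friction and masses are not known exactly. Their poses are not given: they have to be found in the camera images.
- green_dock: fixed slide dock with green stripe: white housing 130 mm deep (x), 120 mm wide (y), 64 mm tall, bolted down. Origin: centre of the housing's underside, on the worktop. Its +x points to the closed back; its open front face lies at x = -65 mm and the tray slides out toward its -x. Docks stand turned by up to about 0.2 rad
- green_tray (a joint): how far the green tray is drawn out of its dock along the dock's -x (m): 0 = fully home, 0.080 = fully out against its stop. Straight slide, about 2 N friction, no spring, stays where left. Starts home or up to 6 mm out
- green_lip_top (a point): middle of the top edge of the green tray's upright lip, moving with the tray; 109 mm + drawn length before the dock origin, 50 mm up. Lip: green plate 100 mm wide (y), 8 thick (x; green_lip_front is its robot side, green_lip_back its housing side), 12 to 50 mm above the worktop. Behind it an open finger well, floor 19 mm up, 40 mm to the housing when home, more when out
- orange_dock: fixed slide dock with orange stripe: white housing 130 mm deep (x), 120 mm wide (y), 64 mm tall, bolted down. Origin: centre of the housing's underside, on the worktop. Its +x points to the closed back; its open front face lies at x = -65 mm and the tray slides out toward its -x. Docks stand turned by up to about 0.2 rad
- orange_tray (a joint): how far the orange tray is drawn out of its dock along the dock's -x (m): 0 = fully home, 0.080 = fully out against its stop. Straight slide, about 2 N friction, no spring, stays where left. Starts 45 to 75 mm out
- orange_lip_top (a point): middle of the top edge of the orange tray's upright lip, moving with the tray; 109 mm + drawn length before the dock origin, 50 mm up. Lip: orange plate 100 mm wide (y), 8 thick (x; orange_lip_front is its robot side, orange_lip_back its housing side), 12 to 50 mm above the worktop. Behind it an open finger well, floor 19 mm up, 40 mm to the housing when home, more when out
- stain_bottle: loose red stain bottle with white cap, 60 mm diameter, 145 mm tall; origin at the centre of its base. It stands in front of two fixed analysers, 0.32 m tall, that fill the left of the worktop (world x over 0.49, y over 0.22); a fixed cell counter 0.37 m tall fills the right (y under -0.45)
- oil_bottle: loose small brown oil dropper bottle with black cap, 34 mm diameter, 78 mm tall; origin at the centre of its base
- marker: loose black marker lying on the worktop in front of the docks, 144 mm long (its y), 12 mm thick; origin under its middle
- slide_case: loose closed dark green slide case, 86 x 165 x 34 mm; origin at the centre of its base

How it is judged (in metres and radians):
On the way, in this order (a step that is already met when the one before it is completed fails the run):
1. the orange tray is pushed fully home while the green one is still in (value of joint orange_tray below 0.004 m and value of joint green_tray below 0.02 m), for 0.2 s.
2. a finger behind the green lip draws the green tray (value of joint green_tray between 0.012 and 0.074 m and contact force between the fingers and green_lip_back above 0.5 N), for 0.1 s.
3. the green tray is out at its stop (value of joint green_tray above 0.076 m), for 0.2 s.
At the end, for the whole second after the job is handed in: The green tray is drawn out to its stop (within 4 mm of its 80 mm travel), the orange tray is fully home (within 4 mm), the bottles, the marker and the slide case are where they stood (within 20 mm) (value of joint green_tray above 0.076 m and value of joint orange_tray below 0.004 m and distance of each of stain_bottle, oil_bottle, marker, slide_case from where it was at the start of the episode below 0.02 m); the robot touches nothing.
It fails at once if both trays are out at once (each more than 20 mm) (value of joint each of green_tray, orange_tray above 0.02 m).
It fails at once if a lip is pinched (fingers press its front and its back at once, over 2 N each) ((contact force between the fingers and green_lip_front above 2 N and contact force between the fingers and green_lip_back above 2 N) or (contact force between the fingers and orange_lip_front above 2 N and contact force between the fingers and orange_lip_back above 2 N)).
It fails at once if a bottle, the marker or the slide case is lifted, pushed or carried more than 20 mm, or a bottle is tipped (distance of any of stain_bottle, oil_bottle, marker, slide_case from where it was at the start of the episode above 0.02 m or angle between any of stain_bottle, oil_bottle's own z axis and vertical above 0.5 rad).
It also fails if it takes over 51 s, if anything falls off the work surface, if the arm or the gripper's body presses on something with over 40 N, if the wrist force passes 120 N, or if a joint passes its speed limit or range.

## Working session

There is one attempt and no reset: what is moved stays moved. The work goes in short steps, Python scripts to look and compute and a tool call to move; the robot and the scene stay as the last step left them, time stands still between calls to the robot, and variables do not carry over. Pictures are saved under pics/ and viewed, and the job is handed in when it is done.

Besides the shell and the picture viewer there is one more tool, called after "Request:" by a JSON object that holds its "name" and its "arguments", one argument or row to a line. play_rows: Moves the arm, as the interface text tells. Its arguments: {"type":"object","properties":{"commands":{"type":"array"},"squeeze":{"type":"number"}},"required":["commands"]}

```bash
mkdir -p pics; ls
cat > h.py <<'E'
import numpy as np, cv2
from rig import env, optics, order, finder
def K(im):
    f=200/np.tan(np.radians(im["fov_y"])/2)
    return np.array([[f,0,im["cx"]],[0,f,im["cy"]],[0,0,1.]])
def cloud(im):
    k=K(im);H,W=im["range_z"].shape
    u,v=np.meshgrid(np.arange(W),np.arange(H))
    p=cv2.undistortPoints(np.stack([u,v],-1).reshape(-1,1,2).astype(np.float64),k,np.array(im["dist_coeffs"],float)).reshape(H,W,2)
    z=im["range_z"].astype(float)
    c=np.dstack([p[...,0]*z,p[...,1]*z,z,np.ones_like(z)])
    w=c@np.array(im["cam_to_world"]).T
    w=w[...,:3];w[z<=0]=np.nan
    return w
E
python3 - <<'E'
from h import *
s=env.observe();print(s["time_s"],s["position"],s["ft_force"],s["grip_width"]);print(np.round(s["tool_rot"],3))
for c in ["scene","side","wrist"]:
    im=optics.get_image(c);cv2.imwrite(f"pics/{c}0.png",im["color"])
    np.savez(f"{c}0.npz",w=cloud(im),c=im["color"])
    print(c,np.round(np.array(im["cam_to_world"])[:3],2).tolist())
    for t in ["green_dock","orange_dock","green_lip_top","orange_lip_top","stain_bottle","oil_bottle","marker","slide_case"]:
        r=finder.boxes_of(c,t)
        print(c,t,[(np.round(x["point"],3).tolist(),round(x["conf"],2)) for x in r[:2]])
print(env.observe()["time_s"])
E
```

```text
pics
0.0 [5.49723314e-01 5.98126072e-05 2.44703157e-01] [0.46923383 0.4715156  0.00191707] 0.08532740047263204
[[ 0.     1.    -0.001]
 [ 1.    -0.     0.   ]
 [ 0.    -0.001 -1.   ]]
scene [[0.67, -0.57, 0.47, -0.13], [-0.74, -0.53, 0.41, -0.56], [0.02, -0.62, -0.78, 1.17]]
scene green_dock [([0.606, 0.039, 0.066], 0.98)]
scene orange_dock [([0.607, -0.234, 0.049], 0.74)]
scene green_lip_top [([0.569, 0.051, 0.017], 0.61)]
scene orange_lip_top [([0.546, -0.231, 0.021], 0.71)]
scene stain_bottle [([0.413, 0.25, 0.086], 0.86)]
scene oil_bottle [([0.392, -0.408, 0.052], 0.7)]
scene marker [([0.36, -0.116, 0.008], 0.69)]
scene slide_case [([0.545, -0.228, 0.023], 0.45), ([0.607, 0.044, 0.067], 0.26)]
side [[-0.84, -0.2, 0.5, -0.35], [-0.54, 0.34, -0.77, 1.38], [-0.02, -0.92, -0.4, 0.79]]
side green_dock [([0.587, 0.042, 0.039], 0.68)]
side orange_dock [([0.543, -0.227, 0.02], 0.7), ([0.614, -0.195, 0.038], 0.65)]
side green_lip_top [([0.572, 0.039, 0.023], 0.58)]
side orange_lip_top [([0.542, -0.229, 0.021], 0.92), ([0.397, 0.508, 0.032], 0.49)]
side stain_bottle [([0.41, 0.289, 0.078], 0.72)]
side oil_bottle []
side marker [([0.361, -0.102, 0.008], 0.57), ([0.615, -0.195, 0.034], 0.51)]
side slide_case [([0.398, 0.509, 0.033], 0.94)]
wrist [[1.0, 0.0, 0.0, 0.55], [0.0, -0.95, -0.3, 0.08], [0.0, 0.3, -0.95, 0.37]]
wrist green_dock [([0.63, 0.057, 0.064], 0.92)]
wrist orange_dock [([0.594, -0.202, 0.029], 0.91)]
wrist green_lip_top [([0.557, 0.055, 0.02], 0.63)]
wrist orange_lip_top [([0.541, -0.219, 0.023], 0.82)]
wrist stain_bottle []
wrist oil_bottle []
wrist marker []
wrist slide_case []
1.35
```

View pics/scene0.png

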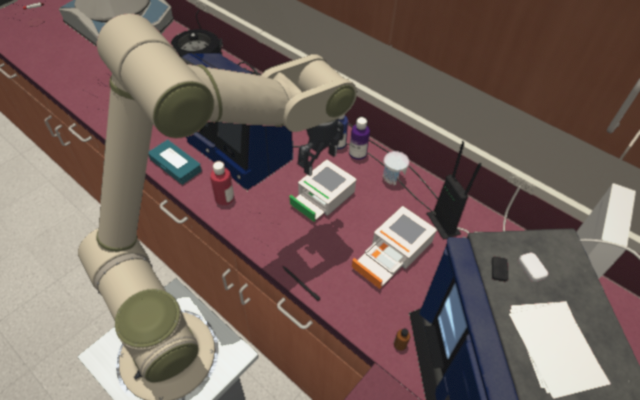

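View pics/side0.png

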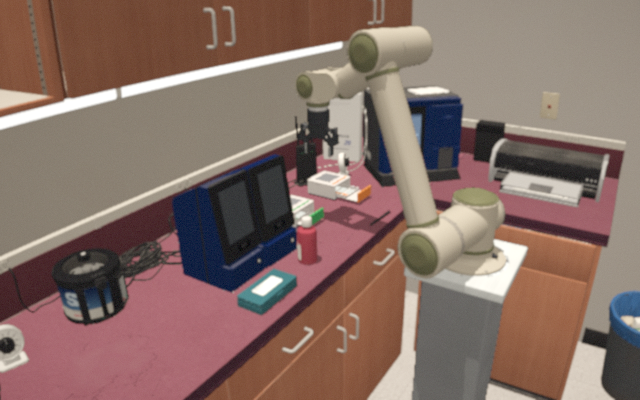

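View pics/wrist0.png

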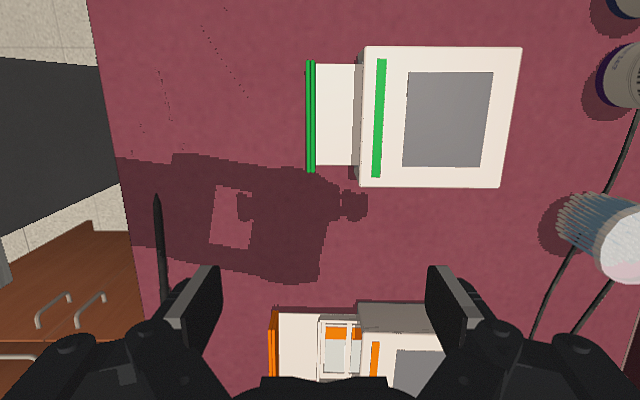

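The wrist picture shows the green lip at u≈311 (v 60–172) with its dock to the right. The orange lip is at u≈273 (v>310) with the tray open, and the marker is at u≈160. Next I'll fit the lips and housings from depth.

Run:
```python
import numpy as np,cv2
for c in ["wrist","scene"]:
    d=np.load(c+"0.npz");w=d["w"];hsv=cv2.cvtColor(d["c"],cv2.COLOR_BGR2HSV)
    for n,lo,hi,xr,yr in [("green",45,80,(.45,.8),(-.08,.15)),("orange",5,20,(.45,.8),(-.36,-.1))]:
        box=(w[...,0]>xr[0])&(w[...,0]<xr[1])&(w[...,1]>yr[0])&(w[...,1]<yr[1])
        col=(hsv[...,0]>=lo)&(hsv[...,0]<=hi)&(hsv[...,1]>140)
        m=box&col&(w[...,2]>.04)&(w[...,2]<.057)
        P=w[m]
        if len(P)>10:
            r=cv2.minAreaRect((P[:,:2]*1000).astype(np.float32));print(c,n,"lip top",len(P),r,np.median(P[:,2]), np.round(np.percentile(P[:,0],[2,50,98]),3))
        m=box&(w[...,2]>.058)&(w[...,2]<.072);P=w[m]
        # clip to housing comp
        r=cv2.minAreaRect((P[:,:2]*1000).astype(np.float32));print(c,n,"roof",len(P),r,np.median(P[:,2]),np.round(cv2.boxPoints(r),0).tolist())
```

```text
wrist green lip top 980 ((537.7321166992188, 50.84341049194336), (98.93675994873047, 7.5276947021484375), 89.60096740722656) 0.049408647642971204 [0.534 0.538 0.542]
wrist green roof 21128 ((647.0134887695312, 50.22376251220703), (119.9645004272461, 129.7863006591797), 89.75440979003906) 0.06407895134707925 [[582.0, -9.0], [712.0, -10.0], [712.0, 110.0], [582.0, 110.0]]
wrist orange lip top 417 ((491.76397705078125, -208.83311462402344), (68.74449920654297, 8.397860527038574), 88.31183624267578) 0.048907281112585244 [0.488 0.493 0.496]
wrist orange roof 4155 ((634.974853515625, -210.12600708007812), (84.82701110839844, 91.24068450927734), 87.44535064697266) 0.06383072204415735 [[588.0, -250.0], [679.0, -255.0], [682.0, -170.0], [591.0, -166.0]]
scene green lip top 73 ((531.7835083007812, 49.13250732421875), (91.85134887695312, 7.630393028259277), 88.26600646972656) 0.04712650490938097 [0.529 0.533 0.535]
scene green roof 1323 ((644.8106689453125, 49.286216735839844), (122.56671142578125, 134.6142578125), 89.49771881103516) 0.06509506600746695 [[577.0, -11.0], [712.0, -13.0], [713.0, 110.0], [578.0, 111.0]]
scene orange lip top 133 ((487.4579772949219, -224.5216064453125), (96.64205932617188, 8.721945762634277), 87.36656188964844) 0.049007114363072146 [0.483 0.486 0.492]
scene orange roof 1763 ((687.0173950195312, -236.93792724609375), (135.41583251953125, 219.86203002929688), 79.41912078857422) 0.06505324686130676 [[567.0, -283.0], [783.0, -324.0], [808.0, -191.0], [591.0, -150.0]]
```

Request:
{"name": "play_rows", "arguments": {
  "commands": [
    {"grip":1,"rz":-0.187},
    {"grip":1,"rz":-0.187},
    {"grip":1,"rz":-0.187},
    {"grip":1,"rz":-0.187},
    {"grip":1,"rz":-0.187},
    {"grip":1,"rz":-0.187},
    {"grip":1,"rz":-0.187},
    {"grip":1,"rz":-0.187},
    {"grip":1,"rz":-0.035},
    {"grip":1}
  ],
  "squeeze": 20
}}

```text
invalid input at $.commands[0]: expected keys grip, x, y, z, rx, ry, rz
```

Request:
{"name": "play_rows", "arguments": {
  "commands": [
    {"grip":1,"x":0,"y":0,"z":0,"rx":0,"ry":0,"rz":-0.187},
    {"grip":1,"x":0,"y":0,"z":0,"rx":0,"ry":0,"rz":-0.187},
    {"grip":1,"x":0,"y":0,"z":0,"rx":0,"ry":0,"rz":-0.187},
    {"grip":1,"x":0,"y":0,"z":0,"rx":0,"ry":0,"rz":-0.187},
    {"grip":1,"x":0,"y":0,"z":0,"rx":0,"ry":0,"rz":-0.187},
    {"grip":1,"x":0,"y":0,"z":0,"rx":0,"ry":0,"rz":-0.187},
    {"grip":1,"x":0,"y":0,"z":0,"rx":0,"ry":0,"rz":-0.187},
    {"grip":1,"x":0,"y":0,"z":0,"rx":0,"ry":0,"rz":-0.187},
    {"grip":1,"x":0,"y":0,"z":0,"rx":0,"ry":0,"rz":-0.035},
    {"grip":1,"x":0,"y":0,"z":0,"rx":0,"ry":0,"rz":0}
  ],
  "squeeze": 20
}}

```text
time_s: 2.6
position: [0.55, 0.0, 0.2453]
tool_rot: [[-0.999, 0.043, -0.0], [0.043, 0.999, 0.0], [0.0, 0.0, -1.0]]
ft_force: [-0.6, -1.0, 0.1]
grip_width: -0.0
```

Request:
{"name": "play_rows", "arguments": {
  "commands": [
    {"grip":1,"x":0.0221,"y":-0.0446,"z":0.02,"rx":0,"ry":0,"rz":0},
    {"grip":1,"x":0.0221,"y":-0.0446,"z":0.02,"rx":0,"ry":0,"rz":0},
    {"grip":1,"x":0.0221,"y":-0.0446,"z":0.02,"rx":0,"ry":0,"rz":0},
    {"grip":1,"x":0.0221,"y":-0.0446,"z":0.02,"rx":0,"ry":0,"rz":0},
    {"grip":1,"x":0.0221,"y":-0.0446,"z":0.02,"rx":0,"ry":0,"rz":0},
    {"grip":1,"x":0,"y":0,"z":0,"rx":0,"ry":0,"rz":0},
    {"grip":1,"x":0,"y":0,"z":0,"rx":0,"ry":0,"rz":0}
  ]
}}

```text
time_s: 3.48
position: [0.431, -0.2183, 0.1456]
tool_rot: [[-0.999, 0.042, 0.0], [0.042, 0.999, -0.0], [-0.0, -0.0, -1.0]]
ft_force: [-0.3, 0.0, -0.2]
grip_width: -0.0002
```

Run:
```python
from h import *
s=env.observe();print(s["time_s"],s["position"],s["ft_force"])
im=optics.get_image("wrist");cv2.imwrite("pics/w1.png",im["color"]);w=cloud(im);np.savez("w1.npz",w=w,c=im["color"])
p=s["position"]
# finger points: near the tool axis
loc=(w-p)@np.array(s["tool_rot"])
m=(abs(loc[...,0])<.04)&(abs(loc[...,1])<.06)&(loc[...,2]<.06)&(loc[...,2]>-.06)
L=loc[m]
for a in np.arange(-.06,.05,.005):
    q=L[(L[:,2]>=a)&(L[:,2]<a+.005)]
    if len(q):print(round(a,3),len(q),np.round([q[:,0].min(),q[:,0].max(),q[:,1].min(),q[:,1].max()],4))
hsv=cv2.cvtColor(im["color"],cv2.COLOR_BGR2HSV)
m=(hsv[...,0]>=5)&(hsv[...,0]<=20)&(hsv[...,1]>140)&(w[...,2]>.043)&(w[...,2]<.057)&(w[...,0]<.56)
r=cv2.minAreaRect((w[m][:,:2]*1000).astype(np.float32));print("lip",r)
m=(w[...,2]>.058)&(w[...,2]<.07)&(w[...,0]>.56)&(w[...,0]<.8)&(abs(w[...,1]+.22)<.1)
r=cv2.minAreaRect((w[m][:,:2]*1000).astype(np.float32));print("roof",r,m.sum())
print(finder.boxes_of("wrist","orange_lip_top")[:1])
```

```text
3.475 [ 0.4309661  -0.21826681  0.14560388] [-0.33534871  0.0249397  -0.22419515]
-0.06 5187 [-0.0008  0.0185 -0.0551  0.0524]
-0.055 3406 [-0.0062  0.0182 -0.0507  0.048 ]
-0.05 3001 [-0.01    0.0163 -0.0449  0.0437]
-0.045 5540 [-0.009   0.0146 -0.0418  0.0403]
-0.04 2743 [-0.0118  0.0146 -0.0375  0.0357]
-0.035 1917 [-0.0121  0.0147 -0.0335  0.0318]
-0.03 552 [-0.0062  0.0144 -0.0223  0.0204]
-0.025 829 [-0.0114  0.0124 -0.0127  0.0086]
-0.02 401 [ 0.0063  0.012  -0.0147  0.0125]
-0.015 497 [ 0.0064  0.012  -0.0146  0.0126]
-0.01 442 [ 0.0064  0.012  -0.0145  0.0126]
-0.005 401 [ 0.0062  0.0119 -0.0146  0.0126]
-0.0 352 [ 0.0061  0.0119 -0.0145  0.0126]
0.005 226 [ 0.0065  0.012  -0.0136  0.0115]
0.01 8 [ 0.0106  0.0109 -0.0051  0.0049]
lip ((454.8103942871094, -301.52655029296875), (262.31756591796875, 45.76494216918945), 65.19435119628906)
roof ((0.0, 0.0), (0.0, 0.0), 0.0) 0
[{'point': [0.4915, -0.235, 0.0262], 'conf': 0.8}]
```

View pics/w1.png

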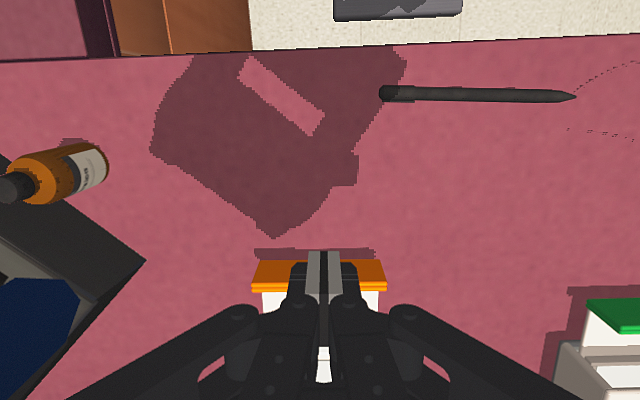

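Request:
{"name": "play_rows", "arguments": {
  "commands": [
    {"grip":1,"x":0,"y":0,"z":0.035,"rx":0,"ry":0,"rz":0},
    {"grip":1,"x":0,"y":0,"z":0.035,"rx":0,"ry":0,"rz":0},
    {"grip":1,"x":0,"y":0,"z":0.032,"rx":0,"ry":0,"rz":0},
    {"grip":1,"x":0,"y":0,"z":0,"rx":0,"ry":0,"rz":0},
    {"grip":1,"x":-0.02,"y":0,"z":0,"rx":0,"ry":0,"rz":0},
    {"grip":1,"x":-0.015,"y":0,"z":0,"rx":0,"ry":0,"rz":0},
    {"grip":1,"x":-0.01,"y":0,"z":0,"rx":0,"ry":0,"rz":0},
    {"grip":1,"x":-0.01,"y":0,"z":0,"rx":0,"ry":0,"rz":0},
    {"grip":1,"x":-0.01,"y":0,"z":0,"rx":0,"ry":0,"rz":0}
  ]
}}

```text
time_s: 4.7
position: [0.4959, -0.2208, 0.0437]
tool_rot: [[-0.999, 0.04, -0.0], [0.04, 0.999, 0.0], [0.0, 0.0, -1.0]]
ft_force: [-2.8, 1.2, 2.8]
grip_width: -0.0
```

Request:
{"name": "play_rows", "arguments": {
  "commands": [
    {"grip":1,"x":-0.008,"y":0,"z":0,"rx":0,"ry":0,"rz":0},
    {"grip":1,"x":-0.008,"y":0,"z":0,"rx":0,"ry":0,"rz":0},
    {"grip":1,"x":0,"y":0,"z":0,"rx":0,"ry":0,"rz":0}
  ]
}}

```text
time_s: 5.08
position: [0.5123, -0.2218, 0.0432]
tool_rot: [[-0.999, 0.04, 0.001], [0.04, 0.999, -0.0], [-0.001, -0.0, -1.0]]
ft_force: [-0.1, -0.5, -0.5]
grip_width: 0.0004
```

Request:
{"name": "play_rows", "arguments": {
  "commands": [
    {"grip":1,"x":-0.006,"y":0,"z":0,"rx":0,"ry":0,"rz":0},
    {"grip":1,"x":-0.005,"y":0,"z":0,"rx":0,"ry":0,"rz":0},
    {"grip":1,"x":0,"y":0,"z":0,"rx":0,"ry":0,"rz":0}
  ]
}}

```text
time_s: 5.45
position: [0.5232, -0.2222, 0.0433]
tool_rot: [[-0.999, 0.04, 0.001], [0.04, 0.999, -0.0], [-0.001, -0.0, -1.0]]
ft_force: [-0.2, 0.0, -0.6]
grip_width: 0.0
```

Request:
{"name": "play_rows", "arguments": {
  "commands": [
    {"grip":1,"x":-0.003,"y":0,"z":0,"rx":0,"ry":0,"rz":0},
    {"grip":1,"x":-0.001,"y":0,"z":0,"rx":0,"ry":0,"rz":0}
  ]
}}

```text
time_s: 5.7
position: [0.5267, -0.2223, 0.0433]
tool_rot: [[-0.999, 0.04, -0.0], [0.04, 0.999, -0.0], [0.0, -0.0, -1.0]]
ft_force: [-2.0, 0.0, 0.3]
grip_width: -0.0003
```

Request:
{"name": "play_rows", "arguments": {
  "commands": [
    {"grip":1,"x":-0.002,"y":0,"z":0,"rx":0,"ry":0,"rz":0},
    {"grip":1,"x":0,"y":0,"z":0,"rx":0,"ry":0,"rz":0}
  ]
}}

```text
time_s: 5.95
position: [0.5288, -0.2224, 0.0433]
tool_rot: [[-0.999, 0.04, 0.0], [0.04, 0.999, -0.0], [-0.0, -0.0, -1.0]]
ft_force: [-0.4, 0.3, -0.1]
grip_width: -0.0001
```

Request:
{"name": "play_rows", "arguments": {
  "commands": [
    {"grip":1,"x":-0.002,"y":0,"z":0,"rx":0,"ry":0,"rz":0},
    {"grip":1,"x":0,"y":0,"z":0,"rx":0,"ry":0,"rz":0}
  ]
}}

```text
time_s: 6.2
position: [0.53, -0.2224, 0.0433]
tool_rot: [[-0.999, 0.04, -0.002], [0.04, 0.999, 0.0], [0.002, 0.0, -1.0]]
ft_force: [-4.9, -0.2, 2.1]
grip_width: 0.0003
```

Request:
{"name": "play_rows", "arguments": {
  "commands": [
    {"grip":1,"x":-0.002,"y":0,"z":0,"rx":0,"ry":0,"rz":0},
    {"grip":1,"x":0,"y":0,"z":0,"rx":0,"ry":0,"rz":0}
  ]
}}

```text
time_s: 6.45
position: [0.5301, -0.2223, 0.0433]
tool_rot: [[-0.999, 0.039, -0.006], [0.039, 0.999, 0.001], [0.006, 0.001, -1.0]]
ft_force: [-16.4, -0.4, 7.8]
grip_width: 0.0003
```

Request:
{"name": "play_rows", "arguments": {
  "commands": [
    {"grip":1,"x":0,"y":0,"z":0,"rx":0,"ry":0,"rz":0},
    {"grip":1,"x":0.02,"y":0,"z":0,"rx":0,"ry":0,"rz":0},
    {"grip":1,"x":0.014,"y":0,"z":0,"rx":0,"ry":0,"rz":0},
    {"grip":1,"x":0,"y":0,"z":-0.05,"rx":0,"ry":0,"rz":0},
    {"grip":1,"x":0,"y":0,"z":-0.05,"rx":0,"ry":0,"rz":-0.035},
    {"grip":1,"x":-0.012,"y":0.055,"z":0,"rx":0,"ry":0,"rz":0},
    {"grip":1,"x":-0.012,"y":0.055,"z":0,"rx":0,"ry":0,"rz":0},
    {"grip":1,"x":-0.012,"y":0.055,"z":0,"rx":0,"ry":0,"rz":0},
    {"grip":1,"x":-0.012,"y":0.055,"z":0,"rx":0,"ry":0,"rz":0},
    {"grip":1,"x":-0.012,"y":0.05,"z":0,"rx":0,"ry":0,"rz":0},
    {"grip":1,"x":0,"y":0,"z":0,"rx":0,"ry":0,"rz":0},
    {"grip":1,"x":0,"y":0,"z":0,"rx":0,"ry":0,"rz":0}
  ]
}}

```text
time_s: 7.95
position: [0.5601, 0.0484, 0.1433]
tool_rot: [[-1.0, 0.005, 0.0], [0.005, 1.0, -0.0], [-0.0, -0.0, -1.0]]
ft_force: [-0.6, 0.4, -0.3]
grip_width: -0.0002
```

Run:
```python
from h import *
s=env.observe();print(s["time_s"],s["position"],s["ft_force"])
for c in ["wrist","scene"]:
    im=optics.get_image(c);cv2.imwrite(f"pics/{c}2.png",im["color"]);w=cloud(im)
    hsv=cv2.cvtColor(im["color"],cv2.COLOR_BGR2HSV)
    for n,lo,hi,yr in [("green",45,80,(-.05,.15)),("orange",5,20,(-.33,-.12))]:
        m=(hsv[...,0]>=lo)&(hsv[...,0]<=hi)&(hsv[...,1]>140)&(w[...,2]>.043)&(w[...,2]<.057)&(w[...,0]>.44)&(w[...,0]<.6)&(w[...,1]>yr[0])&(w[...,1]<yr[1])
        if m.sum()>10:print(c,n,m.sum(),cv2.minAreaRect((w[m][:,:2]*1000).astype(np.float32)))
```

```text
7.95 [0.56006018 0.04841308 0.14333033] [-0.57696684  0.37642699 -0.29318735]
wrist green 2062 ((537.3428344726562, 50.716041564941406), (98.67369079589844, 8.359901428222656), 89.54277038574219)
scene green 49 ((532.2742309570312, 48.81607437133789), (6.337184429168701, 91.0169906616211), 0.28035423159599304)
scene orange 106 ((541.365966796875, -224.53546142578125), (95.36400604248047, 9.215363502502441), 87.71834564208984)
```

View pics/wrist2.png

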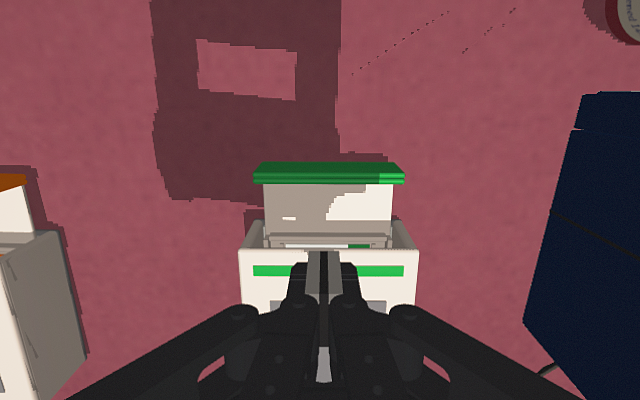

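View pics/scene2.png

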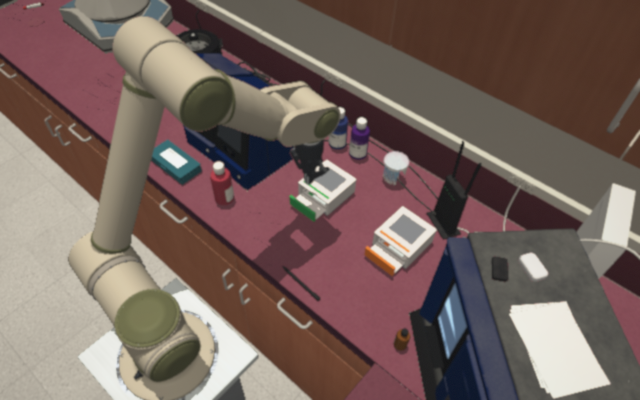

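Orange is home: its lip moved 54 mm in the scene view, and the push ended on a hard stop. In the wrist picture the green lip is at v≈172, the housing edge is at v≈250, and the fingers are centred laterally over the well. I'm descending into it now.

Request:
{"name": "play_rows", "arguments": {
  "commands": [
    {"grip":1,"x":-0.0015,"y":0.002,"z":0.03,"rx":0,"ry":0,"rz":0},
    {"grip":1,"x":0,"y":0,"z":0.03,"rx":0,"ry":0,"rz":0},
    {"grip":1,"x":0,"y":0,"z":0.02,"rx":0,"ry":0,"rz":0},
    {"grip":1,"x":0,"y":0,"z":0.01,"rx":0,"ry":0,"rz":0},
    {"grip":1,"x":0,"y":0,"z":0.009,"rx":0,"ry":0,"rz":0},
    {"grip":1,"x":0,"y":0,"z":0,"rx":0,"ry":0,"rz":0}
  ]
}}

```text
time_s: 8.8
position: [0.5615, 0.0503, 0.0442]
tool_rot: [[-1.0, 0.005, -0.0], [0.005, 1.0, 0.0], [0.0, 0.0, -1.0]]
ft_force: [-0.8, -0.7, 0.1]
grip_width: -0.0003
```

Request:
{"name": "play_rows", "arguments": {
  "commands": [
    {"grip":1,"x":0.006,"y":0,"z":0,"rx":0,"ry":0,"rz":0},
    {"grip":1,"x":0.006,"y":0,"z":0,"rx":0,"ry":0,"rz":0},
    {"grip":1,"x":0.006,"y":0,"z":0,"rx":0,"ry":0,"rz":0},
    {"grip":1,"x":0.006,"y":0,"z":0,"rx":0,"ry":0,"rz":0}
  ]
}}

```text
time_s: 9.3
position: [0.5374, 0.0507, 0.0448]
tool_rot: [[-1.0, 0.005, 0.001], [0.005, 1.0, -0.0], [-0.001, -0.0, -1.0]]
ft_force: [2.5, 0.8, 1.6]
grip_width: -0.0001
```

Request:
{"name": "play_rows", "arguments": {
  "commands": [
    {"grip":1,"x":0.006,"y":0,"z":0,"rx":0,"ry":0,"rz":0},
    {"grip":1,"x":0.006,"y":0,"z":0,"rx":0,"ry":0,"rz":0},
    {"grip":1,"x":0.006,"y":0,"z":0,"rx":0,"ry":0,"rz":0},
    {"grip":1,"x":0.006,"y":0,"z":0,"rx":0,"ry":0,"rz":0},
    {"grip":1,"x":0.006,"y":0,"z":0,"rx":0,"ry":0,"rz":0},
    {"grip":1,"x":0.006,"y":0,"z":0,"rx":0,"ry":0,"rz":0},
    {"grip":1,"x":0.006,"y":0,"z":0,"rx":0,"ry":0,"rz":0},
    {"grip":1,"x":0.006,"y":0,"z":0,"rx":0,"ry":0,"rz":0},
    {"grip":1,"x":0.006,"y":0,"z":0,"rx":0,"ry":0,"rz":0}
  ]
}}

```text
time_s: 10.42
position: [0.483, 0.051, 0.0443]
tool_rot: [[-1.0, 0.005, -0.0], [0.005, 1.0, 0.0], [0.0, 0.0, -1.0]]
ft_force: [2.1, 0.4, 0.5]
grip_width: 0.0002
```

Request:
{"name": "play_rows", "arguments": {
  "commands": [
    {"grip":1,"x":0.004,"y":0,"z":0,"rx":0,"ry":0,"rz":0},
    {"grip":1,"x":0.002,"y":0,"z":0,"rx":0,"ry":0,"rz":0}
  ]
}}

```text
time_s: 10.68
position: [0.4771, 0.051, 0.0443]
tool_rot: [[-1.0, 0.005, -0.0], [0.005, 1.0, 0.0], [0.0, 0.0, -1.0]]
ft_force: [2.0, 2.4, 0.1]
grip_width: 0.0001
```

Request:
{"name": "play_rows", "arguments": {
  "commands": [
    {"grip":1,"x":0.002,"y":0,"z":0,"rx":0,"ry":0,"rz":0},
    {"grip":1,"x":0.001,"y":0,"z":0,"rx":0,"ry":0,"rz":0}
  ]
}}

```text
time_s: 10.92
position: [0.4744, 0.051, 0.0443]
tool_rot: [[-1.0, 0.005, -0.0], [0.005, 1.0, 0.0], [0.0, 0.0, -1.0]]
ft_force: [1.8, 1.3, -0.1]
grip_width: 0.0003
```

Request:
{"name": "play_rows", "arguments": {
  "commands": [
    {"grip":1,"x":0.002,"y":0,"z":0,"rx":0,"ry":0,"rz":0},
    {"grip":1,"x":0,"y":0,"z":0,"rx":0,"ry":0,"rz":0}
  ]
}}

```text
time_s: 11.18
position: [0.4732, 0.051, 0.0444]
tool_rot: [[-1.0, 0.005, 0.002], [0.005, 1.0, -0.0], [-0.002, -0.0, -1.0]]
ft_force: [4.5, 2.0, -2.5]
grip_width: -0.0001
```

Request:
{"name": "play_rows", "arguments": {
  "commands": [
    {"grip":1,"x":0.002,"y":0,"z":0,"rx":0,"ry":0,"rz":0},
    {"grip":1,"x":0,"y":0,"z":0,"rx":0,"ry":0,"rz":0}
  ]
}}

```text
time_s: 11.42
position: [0.4732, 0.0509, 0.0446]
tool_rot: [[-1.0, 0.005, 0.007], [0.005, 1.0, -0.0], [-0.007, -0.0, -1.0]]
ft_force: [13.4, 2.9, -7.8]
grip_width: -0.0005
```

Request:
{"name": "play_rows", "arguments": {
  "commands": [
    {"grip":1,"x":0.002,"y":0,"z":0,"rx":0,"ry":0,"rz":0},
    {"grip":1,"x":0,"y":0,"z":0,"rx":0,"ry":0,"rz":0}
  ]
}}

```text
time_s: 11.68
position: [0.4731, 0.0507, 0.0448]
tool_rot: [[-1.0, 0.006, 0.011], [0.006, 1.0, -0.0], [-0.011, -0.0, -1.0]]
ft_force: [19.1, 3.7, -12.3]
grip_width: 0.0001
```

Hard stop reached, with the force up to 19 N. I'll back off within the well, lift out and check.

Request:
{"name": "play_rows", "arguments": {
  "commands": [
    {"grip":1,"x":0,"y":0,"z":0,"rx":0,"ry":0,"rz":0},
    {"grip":1,"x":-0.01,"y":0,"z":0,"rx":0,"ry":0,"rz":0},
    {"grip":1,"x":-0.01,"y":0,"z":0,"rx":0,"ry":0,"rz":0},
    {"grip":1,"x":0,"y":0,"z":-0.02,"rx":0,"ry":0,"rz":0},
    {"grip":1,"x":0,"y":0,"z":-0.05,"rx":0,"ry":0,"rz":0},
    {"grip":1,"x":0,"y":0,"z":-0.06,"rx":0,"ry":0,"rz":0},
    {"grip":1,"x":0,"y":0,"z":-0.05,"rx":0,"ry":0,"rz":0},
    {"grip":1,"x":0,"y":0,"z":0,"rx":0,"ry":0,"rz":0},
    {"grip":1,"x":0,"y":0,"z":0,"rx":0,"ry":0,"rz":0}
  ]
}}

```text
time_s: 12.8
position: [0.4879, 0.0509, 0.2234]
tool_rot: [[-1.0, 0.005, -0.002], [0.005, 1.0, 0.0], [0.002, 0.0, -1.0]]
ft_force: [-0.3, 0.0, -0.8]
grip_width: -0.0001
```

Run:
```python
from h import *
s=env.observe();print(s["time_s"],s["position"],s["ft_force"])
for c in ["wrist","scene"]:
    im=optics.get_image(c);cv2.imwrite(f"pics/{c}3.png",im["color"]);w=cloud(im)
    hsv=cv2.cvtColor(im["color"],cv2.COLOR_BGR2HSV)
    for n,lo,hi,yr in [("green",45,80,(-.05,.15)),("orange",5,20,(-.33,-.12))]:
        m=(hsv[...,0]>=lo)&(hsv[...,0]<=hi)&(hsv[...,1]>140)&(w[...,2]>.043)&(w[...,2]<.057)&(w[...,0]>.42)&(w[...,0]<.6)&(w[...,1]>yr[0])&(w[...,1]<yr[1])
        if m.sum()>10:print(c,n,m.sum(),cv2.minAreaRect((w[m][:,:2]*1000).astype(np.float32)))
    for t in ["stain_bottle","oil_bottle","marker","slide_case"]:
        print(c,t,[(np.round(x["point"],3).tolist(),round(x["conf"],2)) for x in finder.boxes_of(c,t)[:1]])
```

```text
12.8 [0.48785599 0.05093448 0.22335982] [-0.3495247   0.00226359 -0.83216442]
wrist green 1127 ((457.4391784667969, 51.53228759765625), (98.70805358886719, 7.688220977783203), 89.75819396972656)
wrist orange 850 ((549.8578491210938, -205.5155487060547), (94.58206176757812, 42.3922233581543), 60.14467239379883)
wrist stain_bottle [([0.426, 0.248, 0.081], 0.64)]
wrist oil_bottle []
wrist marker [([0.363, -0.109, 0.006], 0.77)]
wrist slide_case []
scene green 61 ((451.34625244140625, 49.12750244140625), (90.88529205322266, 8.207225799560547), 89.31684112548828)
scene orange 110 ((540.6541748046875, -224.62794494628906), (96.66815185546875, 11.043902397155762), 85.71026611328125)
scene stain_bottle [([0.413, 0.246, 0.088], 0.86)]
scene oil_bottle [([0.395, -0.411, 0.052], 0.72)]
scene marker [([0.362, -0.114, 0.007], 0.59)]
scene slide_case [([0.4, 0.467, 0.032], 0.95)]
```

View pics/scene3.png

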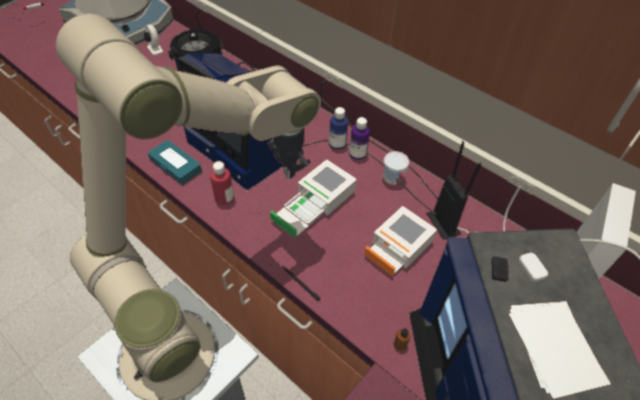

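The picture shows the green tray fully out (lip at about (283,222)) and the orange tray home (about (380,261)). The bottles, marker and case are at the same pixels as before.

```bash
python3 -c "
from rig import order
print(order.close_job())"
```

```text
the job is handed in; nothing more can be done
None
```

I pushed the orange tray home and then drew the green tray out to its stop, and the job is handed in at about 13.5 s of the 51 s allowed. No verdict came back.

- **Orange tray:** I pushed it in with the shut fingers against the front of its lip until it hit a hard stop at 16 N. Its lip moved about 54 mm in the scene camera. A check at the end showed it had stayed there, to within about 1 mm.
- **Green tray:** I lowered the shut fingertips into the well behind its lip and drew it out at about 2 N until it hit a hard stop at 19 N. The wrist camera showed the lip moving from x = 0.537 to 0.457 m, the full 80 mm of travel. I then backed off and lifted the arm clear.
- **Loose items:** The stain bottle, oil bottle and marker read within about 5 mm of their first positions in the scene camera.
- **Readings that disagreed:**
  - The slide case read y = 0.467 m in the last scene image and 0.509 m in the first side image. They are different views, and it sits at the same pixels in the first and last scene images. The arm never came near it.
  - The scene camera reads lip positions about 5 mm nearer the robot than the wrist camera, so I only compared positions within one camera.
  - The last wrist-camera fit of the orange lip was distorted, so I ignored it.

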